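# Load the treat cassette into the analyser

### The arm

A 6-joint arm with a two-finger parallel gripper is mounted at the origin on the work surface. World frame = base frame: x ahead of the robot, y to its left, z up, the work surface at z = 0. Lengths are in mm, angles in degrees, forces in N, time in s.
With the tool pointing down it reaches from about 275 to 725 mm from the base axis. Payload 5.6 kg.
Tool frame: the origin (TCP) lies midway between the tips of the shut fingers; the grasp point (between the pads) lies 19 mm behind it (ctrl.grip_depth is the distance from the TCP to the grasp point, in mm); z points along the fingers, y is the line along which they close (so a half turn about z gives the same grasp; the last joint's range is limited). The gripper opens to 85 mm and grips with 20 to 120 N. Pads are 22 mm wide; open, the fingers measure 114 mm over their backs; the gripper's body (76 mm by 85 mm) begins 54 mm behind the grasp point. The pads swing forward as they close: fully open they stand 13 mm farther back than shut.
Start: joints at [-51.131, 14.616, 6.199, 0, -81.583, -16.306], TCP at [211.054, -507.887, 231.283] pointing down, gripper open.
Joint ranges: [-168.99, 168.99], [-69.2, 112.95], [-62.41, 85.93], [-164.36, 98.24], [-168.68, -3.75], [-174.98, 174.98]. Speed limits (degrees/s): [147.25, 147.25, 180, 180, 180, 180].

### API

Orientations are given as a 3x3 rotation matrix whose columns are the frame's x, y, z axes.
In Python, from cell import ctrl, eyes gives the robot as it stands.
- The arm moves only by the shell command python3 -m creep 'ROWS' [OPENING] [FORCE]. ROWS is a JSON object of lists of equal length, an entry for each row: "linear": the shift along the tool's x, y, z in units of 40 mm (1.0 is 40 mm), a list of three; "yaw": the turn about the tool's z in units of 6 degrees (1.0 is 6 degrees). In form: {"linear": [[tx, ty, tz], ...], "yaw": [yaw, ...]}. A call has exactly 8 rows; each row is the pose to reach, as a shift and turn from the pose commanded when the call began, along the tool's axes at that moment; what a row does not reach only later rows make up. A row lasts 1/8 s, in which the tool goes at most 62.5 mm and 10.7 degrees, less where a joint would pass 70% of its speed; a pose out of reach is approached as far as the arm can. A call with a gripper value outside its range is refused whole. OPENING is the closure, from 0 (fully open) to 1 (shut), set as the call begins (- or left out, the last holds). The fingers move at their own pace and stop on an object; FORCE is the grip in N (left out, the last holds). Time passes only in rows, so rows that repeat a pose let the fingers close, or fill a call up. It gives the time, the measured TCP pose, the force, the opening and the grip force at its end, in the units of the state.
- ctrl.sense(): the state, without advancing time (a new reading comes with each control period).
- eyes.capture(name): name is "scene" or "top"; returns (picture, depth): 400x640x3 uint8, red, green, blue; 400x640 float32, mm along the optical axis (not along the pixel's ray), 0 where there is no reading.
- eyes.camera_params(name): a dict with "mtx" (3x3 intrinsics, pixels), "rvec" (rotation vector, rad) and "tvec" (3), from world to camera coordinates, as OpenCV has them. Camera axes: x right, y down, z forward; pixel columns grow to the right and rows downward; lengths in mm; the calibration is good to about 2 mm. A picture is of the moment at which its call begins. camera_params takes no time and is no camera call.
- ctrl.finish_job(): hands the job in; it is judged then, once.
The state is a dict: "time_s": time; "q": joint angles; "qd": joint speeds; "joint_torque": joint torques, N m; "position": TCP position; "orientation": TCP orientation; "wrist_force": force on the tool from outside, world axes, zero at the start; "ft_torque": the same for the moment, N m; "grip_width": finger opening in mm; "grip_force": force on a finger pad.
Only numpy, scipy, OpenCV 4.12 (cv2) and the standard library are available. Lean on these libraries where they do the work, as an engineer would, in place of code of your own. Each camera call takes 0.05 s, during which the arm holds its last target. There are 200 camera calls.

### The job

Load the sample cassette into the treat analyser with your fingertips: press the cassette down hard in its finger recess so that the spring bed sinks, and, keeping it pressed, slide it along the lane under the flanges and the leaf spring until it is fully home against the end stop and the bed has sprung up again behind it. Then take the fingers away. Do not lift the cassette out, and leave the other things on the table where they are.

Things in the scene. Friction and masses are not known exactly. Their poses are not given: they have to be found in the camera images.
- cassette: Black flat sample cassette with a clear window over treats, 80 (x) x 140 (y) x 16 (z) mm, about 0.25 kg, loose on the spring bed. Origin: centre of its underside. +y points forward along the lane, to the leaf spring and stop; the finger recess is at its rear (-y) end. It has 1.2 mm of sideways play in the lane.
- recess (a point): Centre of the floor of the cassette's finger recess, 44 mm behind the cassette's origin, 6 mm above its underside. The recess is a walled pocket open at the top, 50 mm wide (x), 36 mm long (y), 10 mm deep: fingertips pressed on its floor push the cassette forward by the recess's front wall, 18 mm ahead of this point. Axes as the cassette's.
- analyser: White and aluminium bench instrument fixed to the table, 130 mm wide (x), y = -190 to +296 mm in its own frame. Origin: on the table, mid lane, at the far edge of the spring bed. The lane runs along +y, its floor 30 mm above the table. The bed lies at y = -178 to -1 mm between side walls 52 mm above the table. The housing with the end stop begins at y = 146 mm and is 120 mm tall.
- flanges (a point): Mid lane at the start of the two flat steel flanges that overhang the lane's sides, on the lane floor, 8 mm past the bed's edge; axes as the analyser's. They run 78 mm along +y, undersides 21 mm and tops 27 mm above the lane floor, with a 62 mm gap between them open from above for the fingers. A cassette on the raised bed is 6 mm too high to enter under them.
- bridge (a point): Mid lane on the lane floor, under the middle of the bridge from which the leaf spring hangs; axes as the analyser's. The bridge crosses the lane, 14 mm thick along y, its underside 29 mm and its top 46 mm above the lane floor. The fingers stay before it (30 mm short of it when the cassette is home); only the cassette goes under.
- bed (a joint): Spring bed plate under the cassette (80 x 176 mm), m: 0 raised (top 41 mm above the table, 11 mm above the lane floor), 0.010 fully pressed down (top 1 mm above the lane floor). The springs push up with 8 N when raised and 11 N when fully down.
- leaf (a joint): Steel leaf spring, 36 mm wide, hinged at the bridge and sloping down along +y to its tip, rad: 0 hanging free (lowest point 11 mm above the lane floor), about 0.1 when lifted by the cassette beneath it. It presses down with about 3 N when first lifted to 5 N on the cassette and drags on it.
- stop (a point): Point on the lane floor (30 mm above the table) at the face of the end stop, mid lane; axes as the analyser's. Fully home, the cassette's front edge touches the stop: its origin is then 70 mm and the recess 114 mm before this point along the lane, and its rear end is 6 mm clear of the bed.
- weight: Bystander: steel check weight, 38 mm across, 50 mm tall. Leave it where it is.
- cup: Bystander: open steel cup, 68 mm across, 60 mm tall. Leave it where it is.
- labels: Bystander: roll of paper labels lying flat, 70 mm across, 30 mm tall. Leave it where it is.
- jar: Bystander: glass jar with steel cap, 64 mm across, 75 mm tall. Leave it where it is.
- treat: Bystander: one loose brown treat chunk, 26 x 22 x 20 mm. Leave it where it is.
- spray: Bystander: white bottle with blue cap, 60 mm across, 170 mm tall. Leave it where it is.
- scoop: Bystander: steel scoop spoon lying on the table. Leave it where it is.
Mind the look-alikes: they are no part of the job. There is more than one size of the cassette; the job needs the middle-sized.

How it is judged (in metres and radians):
On the way, in this order (a step that is already met when the one before it is completed fails the run):
1. the cassette is pressed down with the spring bed (at least 6 mm) while its front is still at or before the start of the flanges (value of joint bed above 0.006 m and y of cassette in the frame of analyser below -0.055 m), for 0.05 s.
2. the cassette's front has passed under the leaf spring and lifts it (y of cassette in the frame of analyser above 0.06 m and value of joint leaf above 0.04 rad), for 0.05 s.
At the end, for the whole second after the job is handed in: The cassette lies flat on the lane floor under the leaf spring (which it lifts), its front within 3.5 mm of the end stop, at rest; the bed has sprung up behind it (within 2 mm of its top) (y of cassette in the frame of analyser above 0.0725 m and z of cassette in the frame of analyser below 0.034 m and angle between cassette's own z axis and vertical below 0.04 rad and value of joint leaf above 0.04 rad and value of joint bed below 0.002 m and linear speed of cassette below 0.01 m/s); the robot touches nothing.
It fails at once if the cassette is lifted more than 12 mm above its raised resting height (z of cassette in the frame of analyser above 0.053 m).
It fails at once if the cassette is tipped by more than 0.3 rad (angle between cassette's own z axis and vertical above 0.3 rad).
It fails at once if a bystander is moved more than 20 mm (distance of any of weight, cup, labels, jar, treat, spray, scoop from where it was at the start of the episode above 0.02 m).
It also fails if it takes over 40 s, if anything falls off the work surface, if the arm or the gripper's body presses on something with over 40 N, if the wrist force passes 120 N, or if a joint passes its speed limit or range.

## Working session

There is one attempt and no reset: what is moved stays moved. The work goes in short steps, Python scripts to look and compute and a shell command to move; the robot and the scene stay as the last step left them, time stands still between calls to the robot, and variables do not carry over. Pictures are saved under pics/ and viewed, at most 10 in all, crops included, and the job is handed in when it is done.

```bash
mkdir -p pics; ls; cat > h.py <<'E'
import numpy as np,cv2
from cell import ctrl,eyes
def cam(n):
    p=eyes.camera_params(n);K=np.array(p['mtx'],float);R=cv2.Rodrigues(np.array(p['rvec'],float))[0];t=np.array(p['tvec'],float).ravel();return K,R,t
def w(n,D,u,v,r=1):
    K,R,t=cam(n);p=D[v-r:v+r+1,u-r:u+r+1];d=np.median(p[p>0])
    return R.T@(d*np.linalg.inv(K)@[u,v,1]-t)
def proj(n,P):
    K,R,t=cam(n);q=K@(R@np.array(P,float)+t);return q[:2]/q[2]
E
python3 - <<'E'
from h import *
for n in('scene','top'):
    I,D=eyes.capture(n);np.save(n+'D.npy',D);np.save(n+'I.npy',I);cv2.imwrite(f'pics/{n}0.png',I[:,:,::-1]);K,R,t=cam(n);print(n,K[0,0],-R.T@t,R[2])
s=ctrl.sense();print(s['position'],s['orientation'],s['time_s'],s['wrist_force'])
E
```

```text
pics
scene 462.33285498304934 [1070.46396652 -789.14972618  775.09264318] [-0.49246901  0.60826091 -0.6224893 ]
top 366.24004995095447 [ 379.18380198 -112.03745243  898.29664027] [ 0.20528565 -0.01881529 -0.97852122]
[ 210.90958084 -507.45598277  230.48303983] [[-9.23471496e-01 -3.83666353e-01 -7.25420397e-04]
 [-3.83667034e-01  9.23470140e-01  1.58332626e-03]
 [ 6.24350628e-05  1.74047656e-03 -9.99998483e-01]] 0.1 [ 0.07393553  0.4385725  -0.34411361]
```

View pics/scene0.png

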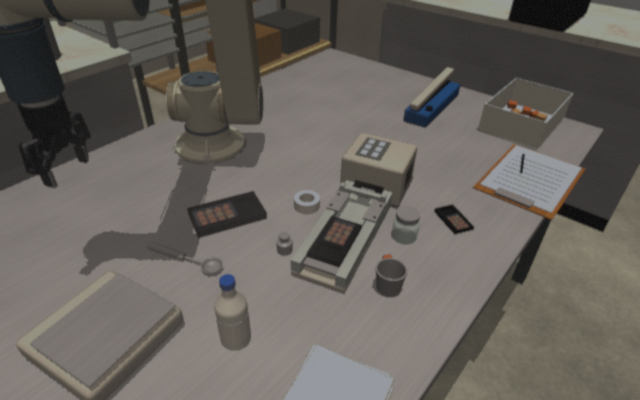

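View pics/top0.png

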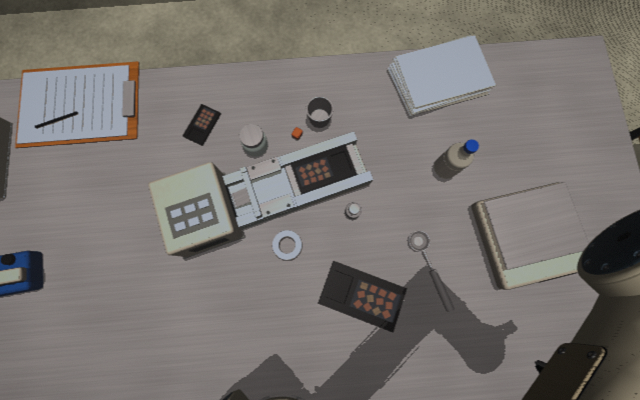

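The top view shows the analyser with its housing at (195,208) and the bed and cassette at about (325,170). There is a bigger cassette at (363,295) and a smaller one at (202,124). I'll enlarge both views.

```bash
python3 - <<'E'
from h import *
I=np.load('topI.npy');J=np.load('sceneI.npy')
cv2.imwrite('pics/t1.png',cv2.resize(I[120:240,220:380,::-1],None,fx=5,fy=5,interpolation=cv2.INTER_CUBIC))
cv2.imwrite('pics/s1.png',cv2.resize(J[170:290,280:420,::-1],None,fx=5,fy=5,interpolation=cv2.INTER_CUBIC))
E
```

```text
(no output)
```

View pics/t1.png

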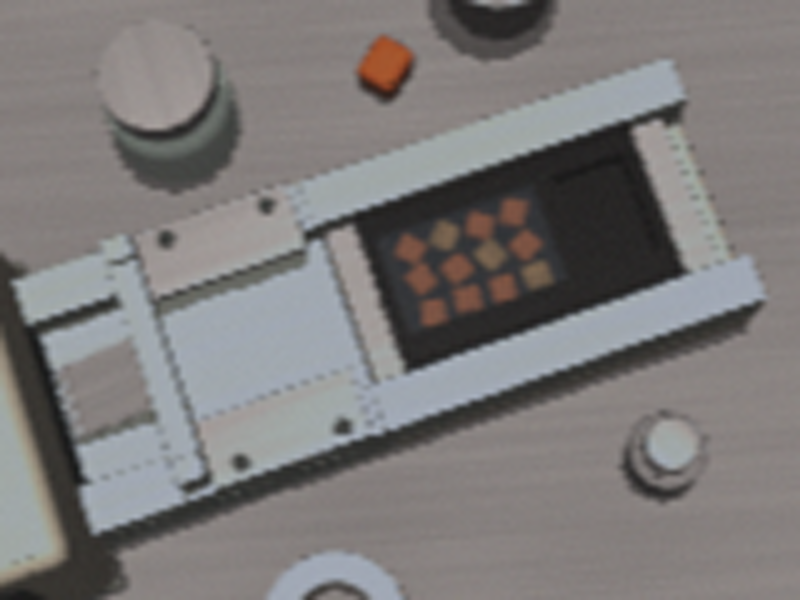

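View pics/s1.png

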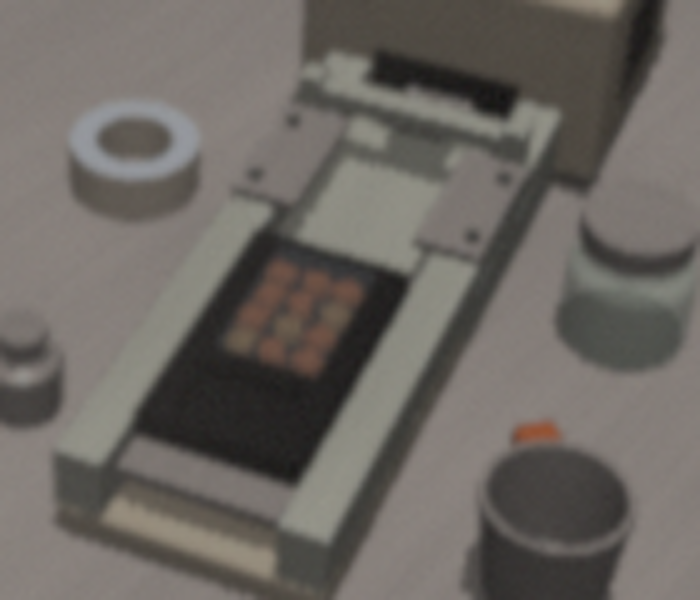

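The top crop shows the cassette corners at (358,222), (405,370), (683,270) and (632,128), with the recess at the right end. In the scene crop the same corners are at about (408,278), (262,235), (135,415) and (298,482). I'll triangulate these and compare with depth and the stated heights.

```bash
python3 - <<'E'
from h import *
T=dict(FR=(358,222),FL=(405,370),RL=(683,270),RR=(632,128),flangeR_in=(305,242),flangeL_in=(357,375),beamRo=(672,60),recFR=(553,182),recRR=(622,155))
S=dict(FR=(408,278),FL=(262,235),RL=(135,415),RR=(298,482),flangeR_in=(415,243),flangeL_in=(277,203))
DT=np.load('topD.npy');DS=np.load('sceneD.npy')
def P(n):
    K,R,t=cam(n);return K@np.c_[R,t]
def ray(n,px,z):
    K,R,t=cam(n);c=-R.T@t;d=R.T@np.linalg.inv(K)@[*px,1];return c+d*(z-c[2])/d[2]
W={}
for k in T:
    a=np.array(T[k])/5+[220-.4,120-.4]
    W[k]=ray('top',a,52 if k=='beamRo' else 57)
    o=''
    if k in S:
        b=np.array(S[k])/5+[280-.4,170-.4]
        X=cv2.triangulatePoints(P('top'),P('scene'),a.reshape(2,1),b.reshape(2,1)).ravel();o=(X[:3]/X[3]).round(1),ray('scene',b,57).round(1)
    print(k,W[k].round(1),o)
g=lambda a,b:W[a]-W[b]
print([round(np.linalg.norm(v)) for v in(g('FR','FL'),g('RR','RL'),g('FR','RR'),g('FL','RL'))])
c=(W['FR']+W['FL']+W['RR']+W['RL'])/4
for v in(g('FR','RR'),g('FL','RL'),W['FR']-W['RR']+W['FL']-W['RL']):print('yaw',np.degrees(np.arctan2(v[1],v[0])))
print(c)
# depth cloud cassette fit
I=np.load('topI.npy')
for u,v in[(275,190),(310,185),(335,165),(352,162),(300,170),(345,140),(240,200),(255,195)]:print((u,v),w('top',DT,u,v).round(1))
s=ctrl.sense();R=s['orientation'];print(s['time_s'])
E
```

```text
FR [632.6 -70.3  57. ] (array([634.9, -68.6,  55.3]), array([636.7, -68.9,  57. ]))
FL [558.7 -87.4  57. ] (array([560.9, -86. ,  53.3]), array([564.3, -88.6,  57. ]))
RL [ 596.2 -222.6   57. ] (array([ 596.6, -222.7,   55.7]), array([ 597.5, -223.7,   57. ]))
RR [ 668.8 -205.4   57. ] (array([ 672.7, -205. ,   49.7]), array([ 677.4, -209.9,   57. ]))
flangeR_in [624.8 -44.5  57. ] (array([624.5, -44.8,  56.7]), array([624.5, -45.4,  57. ]))
flangeL_in [558.2 -64.8  57. ] (array([556.8, -65.7,  59.2]), array([554.8, -64.2,  57. ]))
beamRo [ 703.7 -228.9   52. ] 
recFR [ 644.8 -164.9   57. ] 
recRR [ 655.6 -199.3   57. ] 
[76, 75, 140, 140]
yaw 104.99559673948103
yaw 105.51009162820527
yaw 105.25322813475412
[ 614.07200584 -146.42467468   57.        ]
(275, 190) [578.4 -25.4  30.7]
(310, 185) [ 577.2 -111.    58.4]
(335, 165) [ 624.1 -175.    48. ]
(352, 162) [ 625.2 -215.4   58.2]
(300, 170) [616.1 -90.2  56.7]
(345, 140) [ 683.8 -204.8   52.5]
(240, 200) [556.9  56.5  48.9]
(255, 195) [561.1  17.2  70.9]
0.1
```

```bash
python3 -m creep '{"linear":[[-0.4,0.1,0],[-1.3,0.35,0],[-2.3,0.6,0],[-3.3,0.9,0],[-4.3,1.15,0],[-5.2,1.4,0],[-6.0,1.6,0],[-6.3,1.7,0]],"yaw":[0,0,0,0,0,0,0,0]}' 1 60 && python3 -m creep '{"linear":[[-0.8,0.2,0],[-1.8,0.5,0.2],[-2.8,0.75,0.4],[-3.8,1.0,0.7],[-4.8,1.25,1.0],[-5.7,1.5,1.3],[-6.2,1.65,1.5],[-6.33,1.68,1.5]],"yaw":[-1.6,-3.3,-5,-6.7,-8.4,-10.1,-11.8,-13.4]}'; python3 - <<'E'
from h import *
s=ctrl.sense();print(s);I,D=eyes.capture('top');J,E_=eyes.capture('scene')
a=I[90:240,220:420,::-1];cv2.imwrite('pics/t2.png',cv2.resize(a,None,fx=4,fy=4,interpolation=cv2.INTER_CUBIC))
E
```

```text
time_s: 1.1
position: [419.1, -346.6, 230.9]
orientation: [[-0.923, -0.386, -0.0], [-0.386, 0.923, 0.001], [0.0, 0.001, -1.0]]
wrist_force: [-1.3, 0.6, -0.5]
grip_width: 0.2
grip_force: 0.0
time_s: 2.1
position: [625.9, -187.9, 169.6]
orientation: [[0.231, -0.973, -0.003], [-0.973, -0.231, 0.001], [-0.001, 0.003, -1.0]]
wrist_force: [-0.6, -0.3, -0.1]
grip_width: 0.0
grip_force: 0.0
{'time_s': 2.1, 'q': array([-3.05630993e+00,  2.77830911e+01,  1.66897946e+01, -2.49218310e-02,
       -7.90636255e+01,  1.64078659e+01]), 'qd': array([ 1.41368287,  1.76275256,  5.04376107,  0.59895571, -2.20456503,
       73.88603305]), 'joint_torque': array([  0.64796381, -50.34801722,  23.41976702,   5.21714017,
         0.14848954,  -1.75515734]), 'position': array([ 625.89087509, -187.88344632,  169.59166057]), 'orientation': array([[ 2.30842866e-01, -9.72987264e-01, -2.71211956e-03],
       [-9.72990324e-01, -2.30845188e-01,  5.72485704e-04],
       [-1.18310105e-03,  2.50671185e-03, -9.99996158e-01]]), 'wrist_force': array([-0.63591288, -0.29573533, -0.11748724]), 'ft_torque': array([ 0.00112002, -0.0200115 , -0.02257912]), 'grip_force': 0.0, 'grip_width': 0.0009161302095535437}
```

View pics/t2.png

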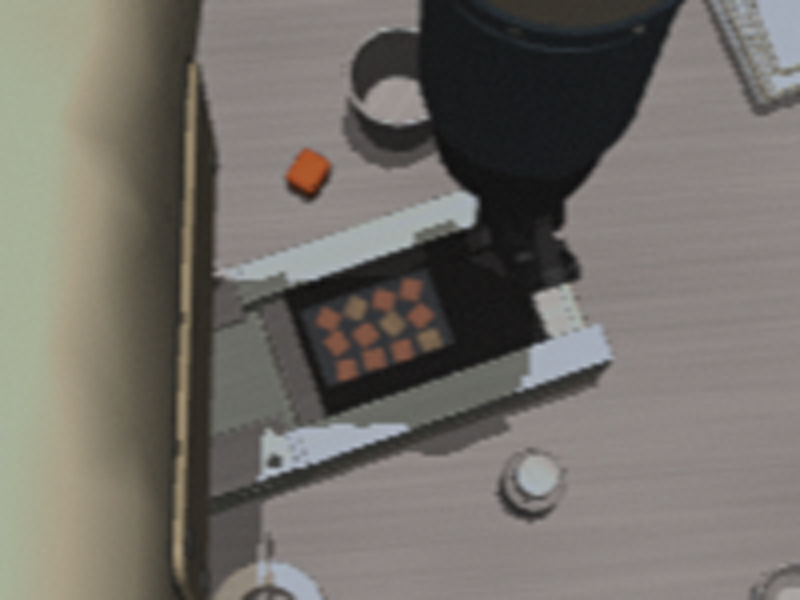

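The fingers stand over the recess at about (505,260) in the crop. Next I finish the yaw and descend to just above the recess floor.

```bash
python3 -m creep '{"linear":[[0,0,0],[0,0,0.4],[0,0,1.0],[0,0,1.6],[0,0,2.2],[0,0,2.6],[0,0,2.8],[0,0,2.8]],"yaw":[-0.38,-0.38,-0.38,-0.38,-0.38,-0.38,-0.38,-0.38]}' && python3 -m creep '{"linear":[[0,0,0.05],[0,0,0.1],[0,0,0.15],[0,0,0.2],[0,0,0.25],[0,0,0.3],[0,0,0.35],[0,0,0.35]],"yaw":[0,0,0,0,0,0,0,0]}'
```

```text
time_s: 3.2
position: [625.5, -189.3, 59.0]
orientation: [[0.262, -0.965, -0.001], [-0.965, -0.262, -0.0], [-0.0, 0.001, -1.0]]
wrist_force: [-0.3, -0.4, 1.0]
grip_width: -0.3
grip_force: 0.0
time_s: 4.2
position: [625.7, -189.2, 45.7]
orientation: [[0.263, -0.965, 0.0], [-0.965, -0.263, -0.0], [0.0, -0.0, -1.0]]
wrist_force: [-2.1, -0.0, 3.8]
grip_width: -0.4
grip_force: 2.2
```

```bash
python3 -m creep '{"linear":[[0,0,0.04],[0,0,0.08],[0,0,0.12],[0,0,0.16],[0,0,0.2],[0,0,0.24],[0,0,0.27],[0,0,0.27]],"yaw":[0,0,0,0,0,0,0,0]}'
```

```text
time_s: 5.2
position: [625.8, -189.2, 37.0]
orientation: [[0.264, -0.965, 0.001], [-0.965, -0.264, -0.001], [0.001, -0.001, -1.0]]
wrist_force: [-7.2, 3.1, 16.6]
grip_width: -0.2
grip_force: 8.3
```

```bash
python3 -m creep '{"linear":[[0,0,0.05],[-0.05,0,0.08],[-0.13,0,0.08],[-0.21,0,0.08],[-0.29,0,0.08],[-0.37,0,0.08],[-0.45,0,0.08],[-0.5,0,0.08]],"yaw":[0,0,0,0,0,0,0,0]}'
```

```text
time_s: 6.2
position: [625.5, -174.8, 37.0]
orientation: [[0.265, -0.964, 0.012], [-0.964, -0.265, -0.009], [0.012, -0.01, -1.0]]
wrist_force: [1.9, -12.1, 15.2]
grip_width: 0.4
grip_force: 10.6
```

```bash
python3 -m creep '{"linear":[[0,0,0],[0,0,0],[0,0,0],[-0.05,0,0],[-0.1,0,0],[-0.15,0,0],[-0.2,0,0],[-0.2,0,0]],"yaw":[0,0,0,0,0,0,0,0]}'; python3 - <<'E'
from h import *
s=ctrl.sense();print(s['q'],s['position'],s['wrist_force'],s['ft_torque'])
I,D=eyes.capture('top');J,E_=eyes.capture('scene')
a=cv2.resize(I[110:230,260:390,::-1],None,fx=3,fy=5,interpolation=cv2.INTER_CUBIC)[:600]
a=cv2.resize(I[120:230,250:380,::-1],None,fx=3,fy=3,interpolation=cv2.INTER_CUBIC)
b=cv2.resize(J[180:290,280:410,::-1],None,fx=3,fy=3,interpolation=cv2.INTER_CUBIC)
cv2.imwrite('pics/t3.png',np.hstack([a,b]))
E
```

```text
time_s: 7.2
position: [623.8, -166.7, 37.0]
orientation: [[0.265, -0.964, 0.013], [-0.964, -0.265, -0.008], [0.011, -0.01, -1.0]]
wrist_force: [2.3, -10.2, 15.9]
grip_width: 0.3
grip_force: 10.5
[ -0.86677805  31.33108456   2.19640676   0.52841358 -60.1221914
  15.96194787] [ 623.78985242 -166.74452319   37.0206426 ] [  2.31635506 -10.18060868  15.89704745] [-3.83228462 -0.89644354 -0.0311923 ]
```

View pics/t3.png

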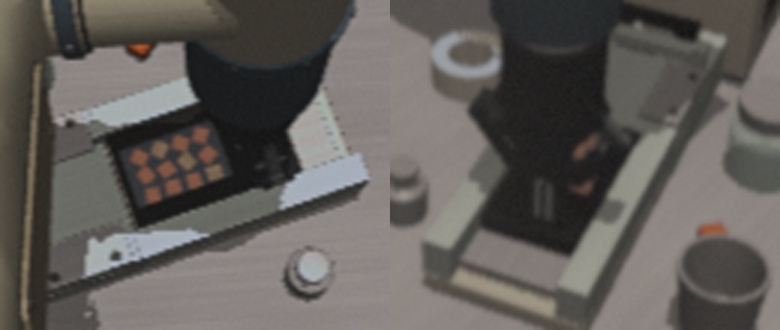

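The cassette has slid forward, with more bed visible behind it at (310,120), and it is still pressed down. I continue.

```bash
python3 -m creep '{"linear":[[-0.1,0,0],[-0.2,0,0],[-0.3,0,0],[-0.4,0,0],[-0.5,0,0],[-0.6,0,0],[-0.7,0,0],[-0.8,0,0]],"yaw":[0,0,0,0,0,0,0,0]}'; python3 -m creep '{"linear":[[-0.1,0,0],[-0.2,0,0],[-0.3,0,0],[-0.4,0,0],[-0.5,0,0],[-0.6,0,0],[-0.7,0,0],[-0.8,0,0]],"yaw":[0,0,0,0,0,0,0,0]}'
```

```text
time_s: 8.3
position: [615.7, -135.8, 37.0]
orientation: [[0.265, -0.964, 0.013], [-0.964, -0.265, -0.008], [0.011, -0.011, -1.0]]
wrist_force: [3.1, -12.0, 15.8]
grip_width: 0.2
grip_force: 10.9
time_s: 9.3
position: [607.3, -104.6, 36.9]
orientation: [[0.265, -0.964, 0.013], [-0.964, -0.265, -0.007], [0.011, -0.011, -1.0]]
wrist_force: [3.2, -11.9, 17.1]
grip_width: -0.1
grip_force: 11.2
```

```bash
python3 -m creep '{"linear":[[-0.1,0,0],[-0.2,0,0],[-0.3,0,0],[-0.4,0,0],[-0.5,0,0],[-0.6,0,0],[-0.7,0,0],[-0.8,0,0]],"yaw":[0,0,0,0,0,0,0,0]}'; python3 -m creep '{"linear":[[-0.1,0,0],[-0.2,0,0],[-0.3,0,0],[-0.4,0,0],[-0.5,0,0],[-0.6,0,0],[-0.7,0,0],[-0.8,0,0]],"yaw":[0,0,0,0,0,0,0,0]}'
```

```text
time_s: 10.3
position: [599.0, -73.4, 36.7]
orientation: [[0.265, -0.964, 0.013], [-0.964, -0.265, -0.007], [0.01, -0.011, -1.0]]
wrist_force: [3.4, -11.8, 18.0]
grip_width: -0.2
grip_force: 10.3
time_s: 11.3
position: [590.6, -42.6, 36.6]
orientation: [[0.265, -0.964, 0.013], [-0.964, -0.266, -0.007], [0.01, -0.011, -1.0]]
wrist_force: [3.8, -16.8, 16.0]
grip_width: -0.2
grip_force: 11.2
```

```bash
python3 -m creep '{"linear":[[-0.05,0,0],[-0.1,0,0],[-0.15,0,0],[-0.2,0,0],[-0.25,0,0],[-0.3,0,0],[-0.35,0,0],[-0.4,0,0]],"yaw":[0,0,0,0,0,0,0,0]}';python3 -m creep '{"linear":[[-0.02,0,0],[-0.05,0,0],[-0.07,0,0],[-0.1,0,0],[-0.12,0,0],[-0.15,0,0],[-0.15,0,0],[-0.15,0,0]],"yaw":[0,0,0,0,0,0,0,0]}'
```

```text
time_s: 12.3
position: [587.2, -31.1, 36.7]
orientation: [[0.266, -0.964, 0.013], [-0.964, -0.266, -0.013], [0.016, -0.009, -1.0]]
wrist_force: [11.3, -33.7, 12.2]
grip_width: -0.1
grip_force: 18.5
time_s: 13.3
position: [584.6, -22.7, 36.1]
orientation: [[0.265, -0.964, 0.012], [-0.964, -0.265, -0.008], [0.011, -0.009, -1.0]]
wrist_force: [6.0, -19.7, 14.8]
grip_width: -0.6
grip_force: 13.6
```

```bash
python3 -m creep '{"linear":[[-0.03,0,0],[-0.06,0,0],[-0.09,0,0],[-0.12,0,0],[-0.15,0,0],[-0.15,0,0],[-0.15,0,0],[-0.15,0,0]],"yaw":[0,0,0,0,0,0,0,0]}'
```

```text
time_s: 14.3
position: [584.1, -22.4, 36.1]
orientation: [[0.265, -0.964, 0.012], [-0.964, -0.266, -0.016], [0.019, -0.007, -1.0]]
wrist_force: [13.2, -39.4, 7.6]
grip_width: -0.3
grip_force: 22.7
```

Forward travel has stopped with the force rising to 40 N and z at 36.1, so the cassette sits on the lane floor against the stop. I ease the forward load, then lift.

```bash
python3 -m creep '{"linear":[[0.07,0,0],[0.14,0,0],[0.18,0,-0.05],[0.2,0,-0.15],[0.22,0,-0.25],[0.25,0,-0.4],[0.3,0,-0.6],[0.3,0,-0.9]],"yaw":[0,0,0,0,0,0,0,0]}';python3 -m creep '{"linear":[[0,0,-0.3],[0,0,-0.8],[0,0,-1.5],[0,0,-2.3],[0,0,-3],[0,0,-3.5],[0,0,-3.7],[0,0,-3.7]],"yaw":[0,0,0,0,0,0,0,0]}';python3 -m creep '{"linear":[[0.5,0,0],[1.4,0,0],[2.5,0,0],[3.6,0,0],[4.7,0,0],[5.6,0,0],[6,0,0],[6,0,0]],"yaw":[0,0,0,0,0,0,0,0]}'
python3 - <<'E'
from h import *
I,D=eyes.capture('top');J,E_=eyes.capture('scene');np.save('topD2.npy',D)
a=cv2.resize(I[120:240,220:380,::-1],None,fx=5,fy=5,interpolation=cv2.INTER_CUBIC);cv2.imwrite('pics/t4.png',a)
cv2.imwrite('pics/s4.png',cv2.resize(J[170:290,280:420,::-1],None,fx=5,fy=5,interpolation=cv2.INTER_CUBIC))
E
```

```text
time_s: 15.3
position: [580.3, -23.2, 67.3]
orientation: [[0.263, -0.965, -0.001], [-0.965, -0.263, 0.0], [-0.0, 0.001, -1.0]]
wrist_force: [-0.4, -0.2, -0.7]
grip_width: -0.2
grip_force: 0.0
time_s: 16.3
position: [580.6, -23.0, 215.6]
orientation: [[0.263, -0.965, 0.001], [-0.965, -0.263, 0.0], [-0.0, -0.001, -1.0]]
wrist_force: [0.4, 0.7, -0.1]
grip_width: -0.6
grip_force: 0.0
time_s: 17.3
position: [643.2, -256.1, 213.8]
orientation: [[0.261, -0.965, -0.002], [-0.965, -0.261, 0.001], [-0.001, 0.002, -1.0]]
wrist_force: [-1.2, 0.7, 1.1]
grip_width: 0.1
grip_force: 0.0
```

View pics/t4.png

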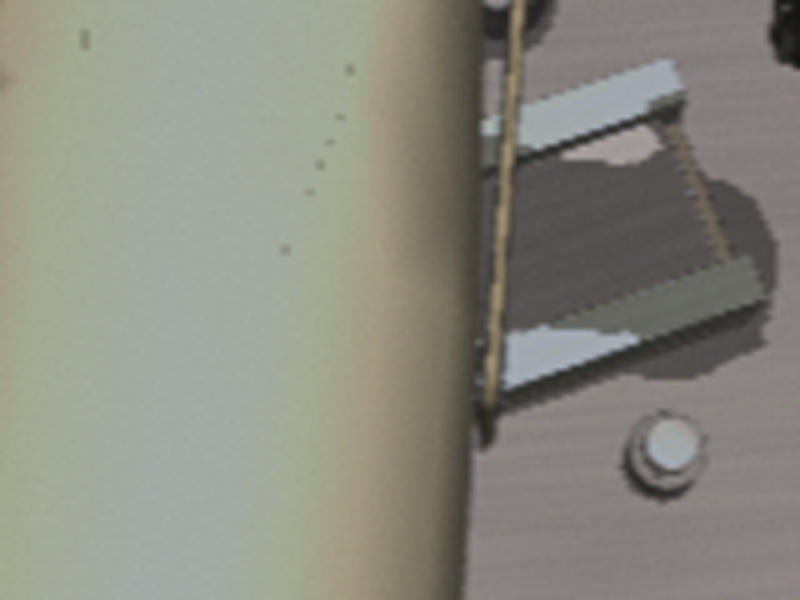

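View pics/s4.png

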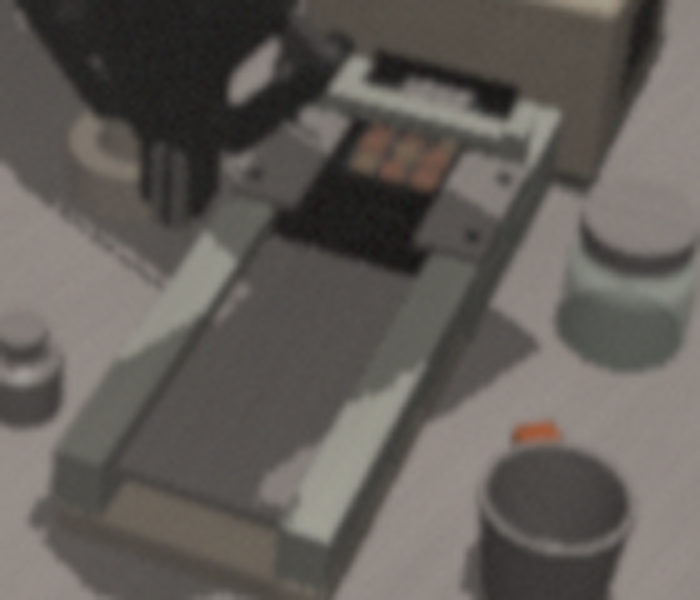

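The scene crop shows the cassette under the flanges and bridge, with its rear edge at about (275,235)–(415,272) and the empty bed behind it. I'll check the bed height and the rear edge numerically.

```bash
python3 - <<'E'
from h import *
J,D=eyes.capture('scene')
for c in[(250,350),(330,300),(230,430),(340,240),(370,200)]:
    u,v=round(c[0]/5+279.6),round(c[1]/5+169.6);print(c,w('scene',D,u,v,2).round(1))
K,R,t=cam('scene');C=-R.T@t;f=np.array([-.264,.965]);fl=np.array([591.5,-54.6])
for c in[(275,235),(345,254),(415,272)]:
    for z in(41,46):
        d=R.T@np.linalg.inv(K)@[c[0]/5+279.6,c[1]/5+169.6,1];X=C+d*(z-C[2])/d[2];print(c,z,X.round(1),'y_an',((X[:2]-fl)@f+8).round(1))
s=ctrl.sense();print(s['time_s'],s['qd'].round(1))
E
```

```text
(250, 350) [ 601.8 -144.    41.3]
(330, 300) [609.6 -91.5  41.5]
(230, 430) [ 627.2 -191.3   40.9]
(340, 240) [588.7 -54.9  44.3]
(370, 200) [578.6 -14.9  39.7]
(275, 235) 41 [557.9 -68.8  41. ] y_an 3.2
(275, 235) 46 [561.4 -73.7  46. ] y_an -2.5
(345, 254) 41 [593.1 -58.1  41. ] y_an 4.2
(345, 254) 46 [596.3 -63.1  46. ] y_an -1.5
(415, 272) 41 [627.1 -47.   41. ] y_an 5.9
(415, 272) 46 [630.1 -52.1  46. ] y_an 0.3
17.45 [ 0.6 -0.5  0.1  0.1 -0.1  0. ]
```

```bash
python3 -m creep '{"linear":[[0.1,0.5,0],[0.4,1.4,0],[0.7,2.4,0],[0.9,3.4,0],[1.2,4.4,0],[1.4,5.3,0],[1.6,5.9,0],[1.6,6,0]],"yaw":[0,0,0,0,0,0,0,0]}';python3 -m creep '{"linear":[[0.1,0.5,0],[0.4,1.4,0],[0.7,2.4,0],[0.9,3.4,0],[1.2,4.4,0],[1.4,5.3,0],[1.6,5.9,0],[1.6,6,0]],"yaw":[0,0,0,0,0,0,0,0]}'
python3 - <<'E'
from h import *
I,D=eyes.capture('top')
cv2.imwrite('pics/t5.png',cv2.resize(I[140:220,240:340,::-1],None,fx=7,fy=7,interpolation=cv2.INTER_CUBIC))
E
```

```text
time_s: 18.45
position: [428.0, -379.5, 216.1]
orientation: [[0.263, -0.965, 0.001], [-0.965, -0.263, -0.001], [0.001, -0.001, -1.0]]
wrist_force: [0.3, 0.8, 0.0]
grip_width: -0.1
grip_force: 0.0
time_s: 19.45
position: [213.1, -504.8, 215.2]
orientation: [[0.262, -0.965, -0.0], [-0.965, -0.262, 0.0], [-0.0, 0.0, -1.0]]
wrist_force: [-0.0, 1.2, -0.4]
grip_width: -0.1
grip_force: 0.0
```

View pics/t5.png

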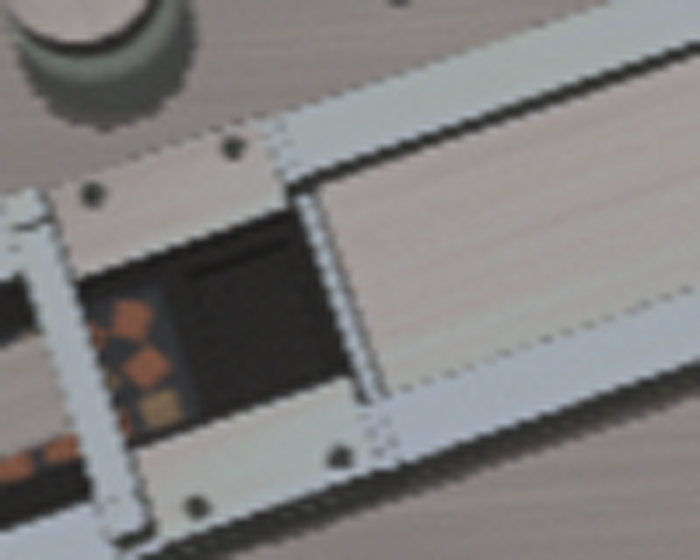

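The picture shows a strip of lane floor about 20/7 px wide between the bed edge (345,290) and the cassette's rear edge (325,290). I'll work out the rear edge's position relative to the flange edge before handing in.

```bash
python3 - <<'E'
from h import *
K,R,t=cam('top');C=-R.T@t;f=np.array([-.264,.965])
def y(c,z):
    d=R.T@np.linalg.inv(K)@[c[0]/7+239.6,c[1]/7+139.6,1];X=C+d*(z-C[2])/d[2];return (X[:2]@f).round(1)
print('flange(8)',y((288,208),57),y((352,378),57))
print('rear(6)',y((298,208),46),y((348,376),46))
print('bed(-1)',y((317,190),41),y((385,393),41))
print(y((288,190),57))
E
```

```text
flange(8) -207.2 -208.2
rear(6) -210.4 -207.2
bed(-1) -218.7 -217.1
-209.2
```

```bash
python3 -c "
from cell import ctrl
print(ctrl.finish_job())"
```

```text
the job is handed in; nothing more can be done
None
```

The cassette is home against the end stop under the leaf spring, the bed has sprung up behind it, the fingers are clear, and the job is handed in; no verdict came back.

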